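Hold the sample cell of a photometer in the beam

ROBOT

A 6-joint arm with a two-finger parallel gripper is mounted at the origin on the work surface. World frame = base frame: x ahead of the robot, y to its left, z up, the work surface at z = 0. Lengths are in m, angles in rad, forces in N, time in s.
With the tool pointing down it reaches from about 0.4 to 0.925 m from the base axis. Payload 3.4 kg.
Tool frame: the origin (TCP) lies at the centre of the arm's flange, where the gripper is bolted on; the fingertips stand 173 mm ahead of it and the grasp point (between the pads) lies 155 mm ahead of it; z points along the fingers, y is the line along which they close (so a half turn about z gives the same grasp; the last joint's range is limited). The gripper opens to 85 mm and grips with 20 to 120 N. Pads are 22 mm wide; open, the fingers measure 114 mm over their backs; the gripper's body (76 mm by 85 mm) begins 54 mm behind the grasp point. The pads swing forward as they close: fully open they stand 13 mm farther back than shut.
Start: joints at [-1.349, 0.307, 1.506, -0, 1.328, -0.073], TCP at [0.168, -0.55, 0.405] pointing down, gripper open.
Joint ranges: [-3.12, 3.12], [-1.05, 2.28], [0.14, 2.33], [-1.42, 4.57], [0.1, 2.73], [-2.68, 2.68]. Speed limits (rad/s): [2.57, 2.57, 3.14, 3.14, 3.14, 3.14].

INTERFACE

Orientations are given as a rotation vector (axis times angle).
In Python, from bench import arm, optics gives the robot as it stands.
- The arm moves only by the shell command python3 -m inch 'ROWS'. ROWS is JSON, a list of rows, each an object of numbers: "grip": the finger opening in m, from 0 to 0.0854; "tx", "ty", "tz": the shift along the tool's x, y, z in m; "twist": the turn about the tool's z in degrees. A call has 1 to 12 rows; each row shifts and turns the commanded pose from where the row before left it, along the tool's axes as they then stand; what a row does not reach is not made up. A row lasts 1/10 s, in which the tool goes at most 50 mm and 8.59 degrees, less where a joint would pass 70% of its speed; a pose out of reach is approached as far as the arm can. A call is refused whole if a number of a shift passes 0.05 or a number of a turn 8.59, either way. A call with a gripper value outside its range is refused whole. The fingers move at their own pace and stop on an object; the grip force is fixed at half the most. Time passes only in rows, so rows that do not move let the fingers close. It gives the time, the measured TCP pose, the force, the opening and the grip force at its end, in the units of the state.
- arm.observe(): the state, without advancing time (a new reading comes with each control period).
- optics.grab_frame(name): name is "side" or "top"; returns the picture (420x560x3 uint8, red, green, blue); there is no depth.
- optics.camera_params(name): a dict with "mtx" (3x3 intrinsics, pixels), "extrinsics" (4x4, takes a point from world to camera coordinates). Camera axes: x right, y down, z forward; pixel columns grow to the right and rows downward; lengths in m; the calibration is good to about 2 mm. A picture is of the moment at which its call begins. camera_params takes no time and is no camera call.
- arm.sign_off(): hands the job in; it is judged then, once.
The state is a dict: "t": time; "q": joint angles; "qvel": joint speeds; "effort": joint torques, N m; "position": TCP position; "ee_rot": TCP orientation; "wrist_force": force on the tool from outside, world axes, zero at the start; "moment": the same for the moment, N m; "width": opening from 0.0 (shut) to 1.0 (fully open); "finger_force": force on a finger pad.
Only numpy, scipy, OpenCV 4.12 (cv2) and the standard library are available. Lean on these libraries where they do the work, as an engineer would, in place of code of your own. Each camera call takes 0.05 s, during which the arm holds its last target. There are 200 camera calls.

TASK

Take the culture's optical density reading on the photometer: swing its raised lid down, without slamming it, until it lies fully closed, then pull the black knob of the spring-loaded cell rod straight out until the red band on the rod has just come fully out of the front bush, and no farther. The spring draws the rod back if it is let go, so finish while still holding the knob there, steady; do not disturb the things standing around the instrument.

Things in the scene. Friction and masses are not known exactly. Their poses are not given: they have to be found in the camera images.
- photometer: Bench photometer, white, fixed. Sizes mm. Origin: on the bench under the rod's axis, at the plane of the front face. x points into the instrument (the rod is pulled along -x), y left seen from the front, z up. Housing x 0 to 320, y -90 to 310; at the lid (y -90 to 90) the front is 85 high, then slopes to the 140 high deck at x=35; keypad and 165 high rear part at y 90 to 310.
- lid (a joint): Angle (rad) of the grey sample lid: 0 = fully closed on the deck, grows as its front edge swings up (starts 0.75 to 1.1, stop 1.35). A friction hinge (0.32 N m, lightly damped) keeps it wherever it is left; pushing down on its upper face near the front edge closes it with 1 to 3 N. 160 long from hinge to front edge, 150 wide, upper face 17 above the hinge line.
- lid_hinge (a point): Point on the lid's hinge axis, midway across the lid, 195 behind the front face and 140 above the bench. The hinge axis is parallel to the photometer's y.
- lid_lip (a point): Centre of the front (free) edge of the lid's upper, outer face: 160 from the hinge axis along the lid and 17 above the plane through it; moves with the lid. Lid closed: 35 behind the front face, 157 above the bench. A black finger lip, 70 wide, projects 3 mm beyond the edge.
- cell_rod (a joint): How far the cell rod is pulled out (m): 0 = home (blank cuvette in the beam), 0.030 = the red band is just out of the bush (sample cuvette in the beam), 0.050 = end stop (beam dark). A spring pulls it home: about 3.6 N at home, 7.2 N at the mark, 9.6 N at the stop, plus 0.5 N friction.
- rod_grip (a point): Centre of the black knob's barrel, on the rod's axis; moves with the rod; at home 52 in front of the front face, always 62 above the bench. Barrel 20 diameter, 24 long (12 either way along the rod), with a flange 30 diameter, 6 thick at its outer end; behind it bare steel rod, 8 diameter, 34 long to the bush at home. Fingers can close on the barrel from above, left and right of it.
- bush_face (a point): Centre of the front end of the steel bush the rod slides through: 6 in front of the front face, 62 above the bench, 20 in diameter. The 6 wide red band is hidden in the bush at home; with the rod at the mark it shows 1 to 7 in front of this point.
- petri_dish: Bystander: closed dish with yellow agar, 91 in diameter, 15 high, lying in front of the keypad. Origin: centre of its underside.
- marker: Bystander: blue and white marker pen, 130 long, 15 thick, lying in front of the keypad. Origin: under its middle.
- wash_bottle: Bystander: white bottle with red cap, 66 in diameter, 143 high to the cap top with a spout to 168, standing right of the instrument. Origin: centre of its underside.
- cuvette_rack: Bystander: blue rack, 55 x 105 and 30 high with clear cuvettes up to 61, standing in front of the instrument to the right of the rod. Origin: centre of its underside.

How it is judged:
By the outcome, as a careful person would: the job done as asked, in the order asked, and still so for the second after the job is handed in, while the arm keeps its last pose, push and grip.
It also fails if it takes over 48 s, if anything falls off the work surface, if the arm or the gripper's body presses on something with over 40 N, if the wrist force passes 120 N, or if a joint passes its speed limit or range.

## Working session

There is one attempt and no reset: what is moved stays moved. The work goes in short steps, Python scripts to look and compute and a shell command to move; the robot and the scene stay as the last step left them, time stands still between calls to the robot, and variables do not carry over. Pictures are saved under pics/ and viewed, at most 10 in all, crops included, and the job is handed in when it is done.

```bash
ls; mkdir -p pics; python3 - <<'E'
from bench import arm, optics
import cv2
s=arm.observe();print({k:s[k] for k in('t','position','ee_rot','wrist_force','width')})
for n in('side','top'):
    cv2.imwrite(f'pics/{n}0.png',optics.grab_frame(n)[:,:,::-1])
    p=optics.camera_params(n);print(n,p['mtx'],p['extrinsics'])
E
```

```text
pics
{'t': 0.0, 'position': array([ 0.16750425, -0.54968893,  0.40380141]), 'ee_rot': array([-3.10532166e+00, -4.62620002e-01,  2.09162832e-04]), 'wrist_force': array([-0.11520783,  1.32800929,  0.27868692]), 'width': 1.0002554048843904}
side [[413.9134226    0.         273.98947142]
 [  0.         413.9134226  205.47928069]
 [  0.           0.           1.        ]] [[-0.97817291 -0.20663314  0.02192039  0.55895269]
 [-0.14632206  0.61005816 -0.77872902  0.14941443]
 [ 0.14753851 -0.76493907 -0.62697736  1.05412808]
 [ 0.          0.          0.          1.        ]]
top [[406.47538362   0.         281.3922162 ]
 [  0.         406.47538362 204.56287904]
 [  0.           0.           1.        ]] [[ 0.0016236  -0.99991779  0.01271946  0.0463806 ]
 [-0.98743466 -0.003613   -0.15798654  0.57862898]
 [ 0.1580195  -0.01230313 -0.98735934  0.97557512]
 [ 0.          0.          0.          1.        ]]
```

View pics/side0.png

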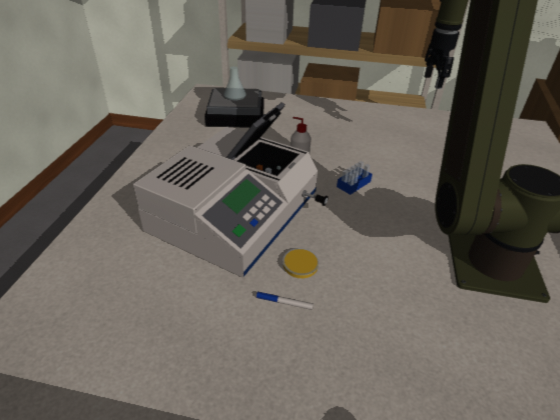

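View pics/top0.png

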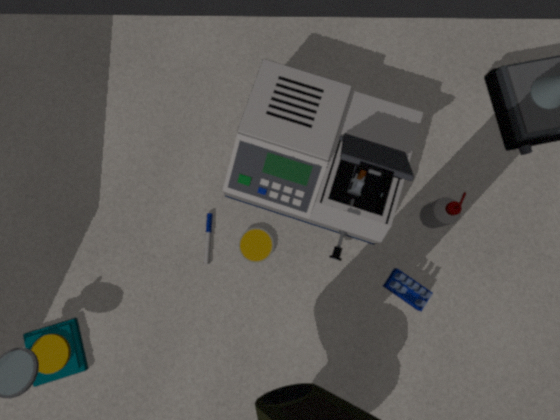

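Side view: knob at about (321,200), lid raised at about (262,128). Top view: knob at about (336,253), lid at about (378,155), rack at (408,289), bottle at (448,210). I'll zoom in on both.

```bash
python3 - <<'E'
import cv2
a=cv2.imread('pics/top0.png')[120:270,300:440]; b=cv2.imread('pics/side0.png')[95:220,215:345]
cv2.imwrite('pics/c1.png',cv2.convertScaleAbs(cv2.resize(a,None,fx=4,fy=4,interpolation=cv2.INTER_CUBIC),alpha=1.6))
cv2.imwrite('pics/c2.png',cv2.convertScaleAbs(cv2.resize(b,None,fx=4.5,fy=4.5,interpolation=cv2.INTER_CUBIC),alpha=1.6))
E
```

```text
(no output)
```

View pics/c1.png

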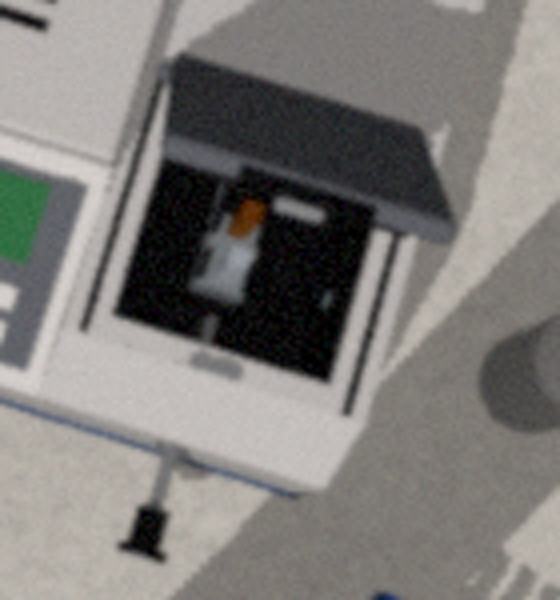

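View pics/c2.png

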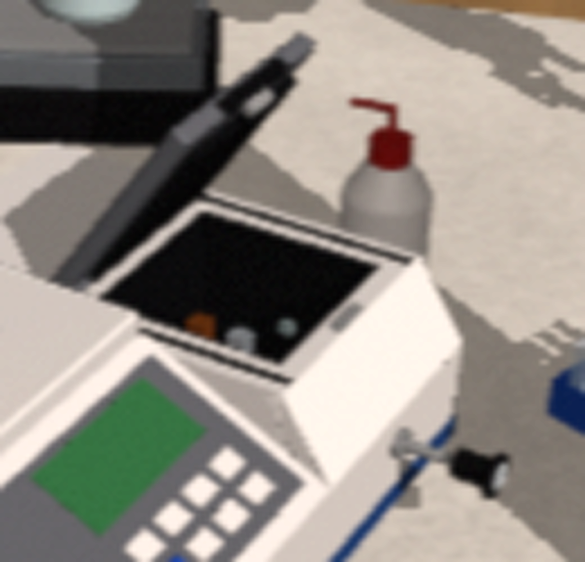

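Top crop: barrel centre about px (337.5,252), lid front edge about (377,164). Side crop: barrel about (319,199), lid edge about (270,115).

```bash
cat > h.py <<'E'
import numpy as np
from bench import optics
P={n:optics.camera_params(n) for n in('side','top')}
def ray(n,uv):
    K,E=P[n]['mtx'],P[n]['extrinsics'];R,t=E[:3,:3],E[:3,3]
    return -R.T@t, R.T@np.linalg.solve(K,[*uv,1])
def onz(n,uv,z):
    c,d=ray(n,uv);return c+d*(z-c[2])/d[2]
def tri(a,b):
    c1,d1=ray('top',a);c2,d2=ray('side',b)
    s=np.linalg.lstsq(np.c_[d1,-d2],c2-c1,rcond=None)[0]
    p,q=c1+d1*s[0],c2+d2*s[1];return (p+q)/2,np.linalg.norm(p-q)
def proj(n,p):
    K,E=P[n]['mtx'],P[n]['extrinsics'];v=K@(E[:3,:3]@p+E[:3,3]);return v[:2]/v[2]
T=lambda x,y:(300+x/4-.375,120+y/4-.375)
S=lambda x,y:(215+x/4.5-.39,95+y/4.5-.39)
E
python3 - <<'E'
from h import *
np.set_printoptions(precision=4,suppress=True)
yaw=lambda a,b:np.degrees(np.arctan2(*(b-a)[1::-1]))
print('cams',ray('top',(0,0))[0],ray('side',(0,0))[0])
k=tri(T(150,528),S(468,467));print('knob tri',k, onz('top',T(150,528),.062),onz('side',S(468,467),.062))
f,b=onz('top',T(142,550),.062),onz('top',T(174,458),.062);print('rod',f,b,np.linalg.norm(f-b),yaw(f,b))
a,c=onz('top',(265,60),.165),onz('top',(352,92),.165);print('rear',a,c,np.linalg.norm(a-c),yaw(c,a)-90)
a,c=onz('top',T(80,328),.14),onz('top',T(348,414),.14);print('groove ends',a,c,np.linalg.norm(a-c),yaw(c,a)-90)
print('blue', yaw(onz('top',T(300,495),.01),onz('top',T(0,402),.01))-90)
a,c=tri(T(307,177),S(247,85));print('lip',a,c)
print('bottle',onz('top',(453,209),.143)); print('rack',onz('top',(408,289),.03))
E
```

```text
cams [0.4171 0.0605 1.0541] [0.4131 0.8307 0.765 ]
knob tri (array([ 0.4625, -0.0877,  0.0612]), np.float64(0.0038776584903554264)) [ 0.4605 -0.0876  0.062 ] [ 0.4644 -0.0867  0.062 ]
rod [ 0.4472 -0.0825  0.062 ] [ 0.5032 -0.1032  0.062 ] 0.059618962529082595 -20.31457264068644
rear [0.903  0.0884 0.165 ] [ 0.8249 -0.1142  0.165 ] 0.2172051181889007 -21.073898767336715
groove ends [ 0.5705 -0.0382  0.14  ] [ 0.5216 -0.1897  0.14  ] 0.15922273223437344 -17.879091736479253
blue -17.181600176819188
lip [ 0.621  -0.1368  0.2763] 0.005180890004779005
bottle [ 0.5541 -0.3419  0.143 ]
rack [ 0.3702 -0.2665  0.03  ]
```

```bash
python3 - <<'E'
from h import *
import cv2
np.set_printoptions(precision=4,suppress=True)
I=cv2.imread('pics/top0.png').astype(int)
b,g,r=I[...,0],I[...,1],I[...,2]
m=(b-r>25)&(b>g+10)
ys,xs=np.nonzero(m); s=(xs>220)&(xs<385)&(ys>185)&(ys<250)
line=lambda x:192+(x-223)*0.3
s&=abs(ys-(197+(xs-223)*.3))<6
pts=np.array([onz('top',(x,y),.01)[:2] for x,y in zip(xs[s],ys[s])],np.float32)
v=cv2.fitLine(pts,cv2.DIST_HUBER,0,.01,.01).ravel();v=v*np.sign(v[1]) if 0 else v
print(len(pts),v,np.degrees(np.arctan2(v[1],v[0])),pts.min(0),pts.max(0))
for n,(x0,x1,y0,y1) in {'top':(325,350,240,266),'side':(312,330,190,210)}.items():
    J=cv2.imread(f'pics/{n}0.png').max(2)[y0:y1,x0:x1]
    k=(J<38).astype(np.uint8);nn,l,st,c=cv2.connectedComponentsWithStats(k)
    for i in range(1,nn):
        if st[i,4]>8: print(n,st[i],c[i]+[x0,y0])
E
```

```text
Traceback (most recent call last):
cv2.error: OpenCV(4.12.0) /io/opencv/modules/imgproc/src/linefit.cpp:618: error: (-215:Assertion failed) npoints2 >= 0 || npoints3 >= 0 in function 'fitLine'
```

```bash
python3 - <<'E'
from h import *
import cv2
np.set_printoptions(precision=4,suppress=True)
I=cv2.imread('pics/top0.png').astype(int)
d=cv2.GaussianBlur((I[...,0]-I[...,2]).astype(np.float32),(3,3),0)
px=[]
for x in range(228,376,2):
    y=197+(x-223)*.3; lo=int(y)-8; c=d[lo:lo+17,x]; w=np.clip(c-np.median(c)-5,0,None)
    if w.sum()>10: px.append((x,lo+(w*np.arange(17)).sum()/w.sum()))
pts=np.array([onz('top',p,.01)[:2] for p in px],np.float32);print(len(px),px[0],px[-1])
v=cv2.fitLine(pts,cv2.DIST_HUBER,0,.01,.01).ravel()
print(v,np.degrees(np.arctan2(v[1],v[0]))%180-90, 'resid',np.std((pts-v[2:])@[-v[1],v[0]]))
for n,(x0,x1,y0,y1) in {'top':(325,350,240,266),'side':(312,330,190,210)}.items():
    J=cv2.imread(f'pics/{n}0.png').max(2)[y0:y1,x0:x1]
    k=(J<38).astype(np.uint8);nn,l,st,c=cv2.connectedComponentsWithStats(k)
    for i in range(1,nn):
        if st[i,4]>8: print(n,st[i],c[i]+[x0,y0])
E
```

```text
66 (228, np.float64(196.31804281345566)) (372, np.float64(243.0969696969697))
[0.307  0.9517 0.5488 0.0117] -17.877182 resid 0.0002138163
top [ 6  7 10 13 78] [336.3974 252.7949]
side [ 3  5 13 10 68] [320.3971 198.5735]
```

```bash
python3 -m inch '[{"tz":-0.034,"grip":0},{"tz":-0.034,"grip":0},{"tz":-0.034,"grip":0},{"tx":0.04,"ty":-0.016,"grip":0},{"tx":0.04,"ty":-0.016,"grip":0},{"tx":0.04,"ty":-0.016,"grip":0},{"tx":0.04,"ty":-0.016,"grip":0},{"tx":0.04,"ty":-0.016,"grip":0},{"tx":0.04,"ty":-0.016,"grip":0},{"tx":0.04,"ty":-0.016,"grip":0},{"tx":0.04,"ty":-0.016,"grip":0}]'
cat >> h.py <<'E'
from scipy.spatial.transform import Rotation as Ro
n=np.array([np.cos(np.radians(-17.88)),np.sin(np.radians(-17.88)),0]);yd=np.array([-n[1],n[0],0])
O=n*.518+yd*.058
def loc(s,L=.173):
    R=Ro.from_rotvec(s['ee_rot']).as_matrix();p=s['position']+R[:,2]*L-O
    return dict(t=s['t'],local=np.round([p@n*1e3,p@yd*1e3,p[2]*1e3],1),tilt=np.round(R[:,2],3),
     yawerr=round(np.degrees(np.arctan2(R[:,0]@yd,R[:,0]@n)),2),F=np.round([s['wrist_force']@n,s['wrist_force']@yd,s['wrist_force'][2]],1),w=round(s['width'],3),ff=s['finger_force'])
E
python3 -c "
from h import *
from bench import arm
print(loc(arm.observe()))
k=onz('top',(336.4,252.8),.062)-O;print('blob local',k@n,k@yd)
k=tri((336.4,252.8),(320.4,198.6))[0]-O;print(k@n,k@yd)"
```

```text
{'t': 0.1, 'local': array([-189.9, -529.5,  230.9]), 'tilt': array([-0.   ,  0.002, -1.   ]), 'yawerr': np.float64(34.83), 'F': array([-0.2, -0.5,  0.1]), 'w': 0.999, 'ff': 0.0}
blob local -0.056095279826008926 0.0008968626391035092
-0.05537143335233 0.001296018894837611invalid input at $[0]: expected keys grip, tx, ty, tz, twist
```

```bash
python3 -m inch '[{"grip":0,"tx":0,"ty":0,"tz":-0.034,"twist":0},{"grip":0,"tx":0,"ty":0,"tz":-0.034,"twist":0},{"grip":0,"tx":0,"ty":0,"tz":-0.034,"twist":0},{"grip":0,"tx":0.04,"ty":-0.016,"tz":0,"twist":0},{"grip":0,"tx":0.04,"ty":-0.016,"tz":0,"twist":0},{"grip":0,"tx":0.04,"ty":-0.016,"tz":0,"twist":0},{"grip":0,"tx":0.04,"ty":-0.016,"tz":0,"twist":0},{"grip":0,"tx":0.04,"ty":-0.016,"tz":0,"twist":0},{"grip":0,"tx":0.04,"ty":-0.016,"tz":0,"twist":0},{"grip":0,"tx":0.04,"ty":-0.016,"tz":0,"twist":0}]'
python3 -m inch '[{"grip":0,"tx":0,"ty":0,"tz":0,"twist":8.5},{"grip":0,"tx":0,"ty":0,"tz":0,"twist":8.5},{"grip":0,"tx":0,"ty":0,"tz":0,"twist":8.5},{"grip":0,"tx":0,"ty":0,"tz":0,"twist":8.5},{"grip":0,"tx":0,"ty":0,"tz":0,"twist":0.8},{"grip":0,"tx":0,"ty":0,"tz":0,"twist":0}]'
python3 -c "
from h import *
from bench import arm
print(loc(arm.observe()))"
```

```text
t: 1.1
position: [0.4038, -0.3599, 0.5063]
ee_rot: [-3.107, -0.463, 0.001]
wrist_force: [0.7, -0.3, -0.5]
width: 0.005
finger_force: 0.0
t: 1.7
position: [0.4027, -0.3612, 0.5063]
ee_rot: [-3.104, 0.483, 0.001]
wrist_force: [-0.3, -0.2, 1.1]
width: -0.0
finger_force: 0.0
{'t': 1.7, 'local': array([ -24. , -278.1,  333.3]), 'tilt': array([-0.001,  0.001, -1.   ]), 'yawerr': np.float64(0.2), 'F': array([-0.3, -0.2,  1.1]), 'w': -0.0, 'ff': 0.0}
```

```bash
python3 -m inch '[{"grip":0,"tx":0.024,"ty":-0.035,"tz":0,"twist":0},{"grip":0,"tx":0.024,"ty":-0.035,"tz":0,"twist":0},{"grip":0,"tx":0.024,"ty":-0.035,"tz":0,"twist":0},{"grip":0,"tx":0.024,"ty":-0.035,"tz":0,"twist":0},{"grip":0,"tx":0.024,"ty":-0.035,"tz":0,"twist":0},{"grip":0,"tx":0.024,"ty":-0.035,"tz":0,"twist":0},{"grip":0,"tx":0.024,"ty":-0.035,"tz":0,"twist":0},{"grip":0,"tx":0.02,"ty":-0.032,"tz":0,"twist":0.2},{"grip":0,"tx":0,"ty":0,"tz":0.03,"twist":0},{"grip":0,"tx":0,"ty":0,"tz":0.03,"twist":0},{"grip":0,"tx":0,"ty":0,"tz":0.01,"twist":0},{"grip":0,"tx":0,"ty":0,"tz":0,"twist":0}]'
python3 - <<'E'
from h import *
from bench import arm
import cv2
print(loc(arm.observe()))
cv2.imwrite('pics/s1.png',cv2.convertScaleAbs(cv2.resize(optics.grab_frame('side')[60:240,180:380,::-1],None,fx=3,fy=3,interpolation=cv2.INTER_CUBIC),alpha=1.6))
E
```

```text
t: 2.9
position: [0.6662, -0.1553, 0.4344]
ee_rot: [-3.102, 0.491, 0.008]
wrist_force: [-0.5, 0.6, 0.5]
width: -0.002
finger_force: 0.0
{'t': 2.9, 'local': array([162.8,  -1.3, 261.4]), 'tilt': array([-0.005,  0.001, -1.   ]), 'yawerr': np.float64(-0.1), 'F': array([-0.7,  0.4,  0.5]), 'w': -0.002, 'ff': 0.0}
```

View pics/s1.png

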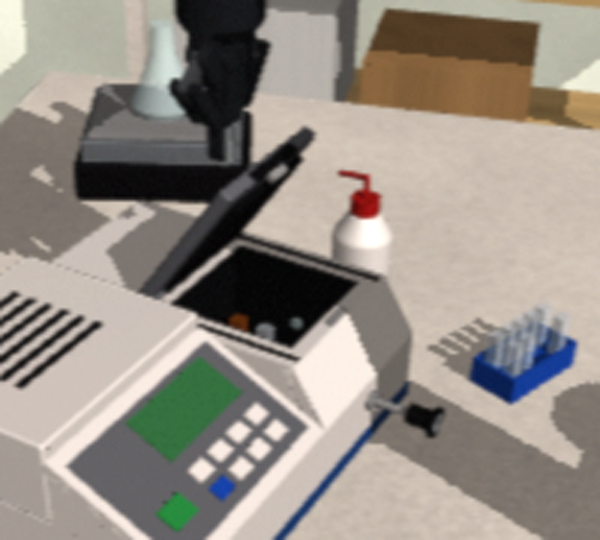

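Fingertips, at crop (217,155), are above the lid's upper face just behind its front edge, as planned. I'll follow the lid's arc down.

```bash
python3 -m inch '[{"grip":0,"tx":-0.01,"ty":0,"tz":0,"twist":0},{"grip":0,"tx":-0.01,"ty":0,"tz":0,"twist":0},{"grip":0,"tx":-0.005,"ty":0,"tz":0,"twist":0},{"grip":0,"tx":-0.005,"ty":0,"tz":0.0037,"twist":0},{"grip":0,"tx":-0.005,"ty":0,"tz":0.0037,"twist":0},{"grip":0,"tx":-0.005,"ty":0,"tz":0.0037,"twist":0},{"grip":0,"tx":-0.005,"ty":0,"tz":0.0037,"twist":0},{"grip":0,"tx":-0.004,"ty":0,"tz":0.0037,"twist":0},{"grip":0,"tx":-0.004,"ty":0,"tz":0.0037,"twist":0},{"grip":0,"tx":-0.004,"ty":0,"tz":0.0037,"twist":0},{"grip":0,"tx":-0.004,"ty":0,"tz":0.0037,"twist":0}]'
python3 -c "
from h import *
from bench import arm
print(loc(arm.observe()))"
```

```text
t: 4.05
position: [0.6085, -0.1363, 0.4066]
ee_rot: [3.103, -0.493, 0.0]
wrist_force: [0.7, -0.8, 0.8]
width: 0.001
finger_force: 0.8
{'t': 4.05, 'local': array([103. ,  -0.9, 233.6]), 'tilt': array([ 0., -0., -1.]), 'yawerr': np.float64(-0.17), 'F': array([ 0.9, -0.6,  0.8]), 'w': 0.001, 'ff': 0.7798137003555894}
```

```bash
python3 -m inch '[{"grip":0,"tx":-0.003,"ty":0,"tz":0.0043,"twist":0},{"grip":0,"tx":-0.003,"ty":0,"tz":0.0043,"twist":0},{"grip":0,"tx":-0.003,"ty":0,"tz":0.0043,"twist":0},{"grip":0,"tx":-0.003,"ty":0,"tz":0.0043,"twist":0},{"grip":0,"tx":-0.0025,"ty":0,"tz":0.0045,"twist":0},{"grip":0,"tx":-0.0025,"ty":0,"tz":0.0045,"twist":0},{"grip":0,"tx":-0.0025,"ty":0,"tz":0.0045,"twist":0},{"grip":0,"tx":-0.0025,"ty":0,"tz":0.0045,"twist":0},{"grip":0,"tx":-0.0015,"ty":0,"tz":0.0045,"twist":0},{"grip":0,"tx":-0.0015,"ty":0,"tz":0.0045,"twist":0},{"grip":0,"tx":-0.0015,"ty":0,"tz":0.0045,"twist":0},{"grip":0,"tx":-0.0015,"ty":0,"tz":0.0045,"twist":0}]'
python3 - <<'E'
from h import *
from bench import arm
import cv2
print(loc(arm.observe()))
cv2.imwrite('pics/s2.png',cv2.convertScaleAbs(cv2.resize(optics.grab_frame('side')[60:240,180:380,::-1],None,fx=3,fy=3,interpolation=cv2.INTER_CUBIC),alpha=1.6))
E
```

```text
t: 5.25
position: [0.5818, -0.1276, 0.3534]
ee_rot: [-3.103, 0.493, 0.001]
wrist_force: [-0.6, 0.1, 1.3]
width: 0.003
finger_force: 0.8
{'t': 5.25, 'local': array([ 74.9,  -0.8, 180.4]), 'tilt': array([-0.,  0., -1.]), 'yawerr': np.float64(-0.17), 'F': array([-0.6, -0.1,  1.3]), 'w': 0.003, 'ff': 0.7763931504450738}
```

View pics/s2.png

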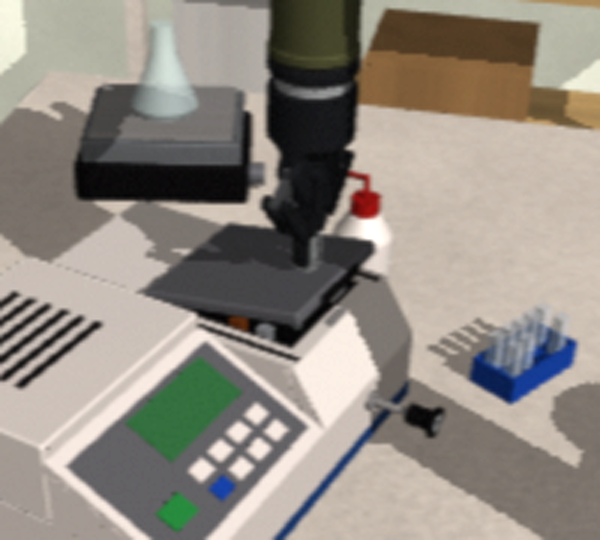

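The lid follows the fingertips (contact at about (310,262)) and is nearly closed.

```bash
python3 -m inch '[{"grip":0,"tx":-0.0006,"ty":0,"tz":0.0025,"twist":0},{"grip":0,"tx":-0.0006,"ty":0,"tz":0.0025,"twist":0},{"grip":0,"tx":-0.0006,"ty":0,"tz":0.002,"twist":0},{"grip":0,"tx":-0.0006,"ty":0,"tz":0.002,"twist":0},{"grip":0,"tx":-0.0006,"ty":0,"tz":0.002,"twist":0},{"grip":0,"tx":-0.0006,"ty":0,"tz":0.002,"twist":0},{"grip":0,"tx":0,"ty":0,"tz":0.002,"twist":0},{"grip":0,"tx":0,"ty":0,"tz":0.002,"twist":0},{"grip":0,"tx":0,"ty":0,"tz":0.0015,"twist":0},{"grip":0,"tx":0,"ty":0,"tz":0.001,"twist":0},{"grip":0,"tx":0,"ty":0,"tz":0.001,"twist":0}]'
python3 -m inch '[{"grip":0,"tx":0,"ty":0,"tz":0.001,"twist":0},{"grip":0,"tx":0,"ty":0,"tz":0.001,"twist":0}]'
python3 -c "
from h import *
from bench import arm
print(loc(arm.observe()))"
```

```text
t: 6.4
position: [0.5785, -0.1265, 0.3332]
ee_rot: [-3.103, 0.493, 0.001]
wrist_force: [-1.4, 0.2, 1.8]
width: -0.002
finger_force: 0.7
t: 6.6
position: [0.5786, -0.1265, 0.3314]
ee_rot: [-3.103, 0.493, -0.0]
wrist_force: [-1.9, 0.7, 1.3]
width: 0.004
finger_force: 0.7
{'t': 6.6, 'local': array([ 71.5,  -0.8, 158.4]), 'tilt': array([ 0., -0., -1.]), 'yawerr': np.float64(-0.17), 'F': array([-2. ,  0.1,  1.3]), 'w': 0.004, 'ff': 0.7236201541672926}
```

```bash
for i in 1 2 3; do python3 -m inch '[{"grip":0,"tx":0,"ty":0,"tz":0.0005,"twist":0},{"grip":0,"tx":0,"ty":0,"tz":0.0005,"twist":0}]' | grep -E 'pos|wrist'; done
```

```text
position: [0.5786, -0.1266, 0.3304]
wrist_force: [-2.3, 0.6, 4.3]
position: [0.5785, -0.1265, 0.3304]
wrist_force: [-4.1, 1.3, 9.7]
position: [0.5785, -0.1265, 0.3303]
wrist_force: [-4.6, 1.3, 15.4]
```

Lid closed: tip height 157.4 mm against the expected 157, and the force rises stiffly. Next I lift, open, and go above the knob.

```bash
python3 -m inch '[{"grip":0,"tx":0,"ty":0,"tz":-0.01,"twist":0},{"grip":0,"tx":0,"ty":0,"tz":-0.02,"twist":0},{"grip":0.06,"tx":0,"ty":0,"tz":-0.03,"twist":0},{"grip":0.06,"tx":-0.03,"ty":0,"tz":0,"twist":0},{"grip":0.06,"tx":-0.03,"ty":0,"tz":0,"twist":0},{"grip":0.06,"tx":-0.03,"ty":0,"tz":0,"twist":0},{"grip":0.06,"tx":-0.03,"ty":-0.0018,"tz":0,"twist":-0.2},{"grip":0.06,"tx":-0.002,"ty":0,"tz":0.02,"twist":0},{"grip":0.06,"tx":0,"ty":0,"tz":0.03,"twist":0},{"grip":0.06,"tx":0,"ty":0,"tz":0.02,"twist":0},{"grip":0.06,"tx":0,"ty":0,"tz":0,"twist":0}]'
python3 - <<'E'
from h import *
from bench import arm
import cv2
print(loc(arm.observe()))
a=optics.grab_frame('side')[90:230,230:370,::-1];b=optics.grab_frame('top')[130:270,280:420,::-1]
cv2.imwrite('pics/s3.png',cv2.convertScaleAbs(cv2.resize(np.hstack([a,b]),(800,400),interpolation=cv2.INTER_CUBIC),alpha=1.6))
E
```

```text
t: 8.3
position: [0.4621, -0.0868, 0.3164]
ee_rot: [-3.103, 0.487, 0.008]
wrist_force: [-1.3, 0.5, 0.8]
width: 0.703
finger_force: 0.0
{'t': 8.3, 'local': array([-52.4,   1.3, 143.4]), 'tilt': array([-0.005,  0.001, -1.   ]), 'yawerr': np.float64(0.03), 'F': array([-1.4,  0.1,  0.8]), 'w': 0.703, 'ff': 0.0}
```

View pics/s3.png

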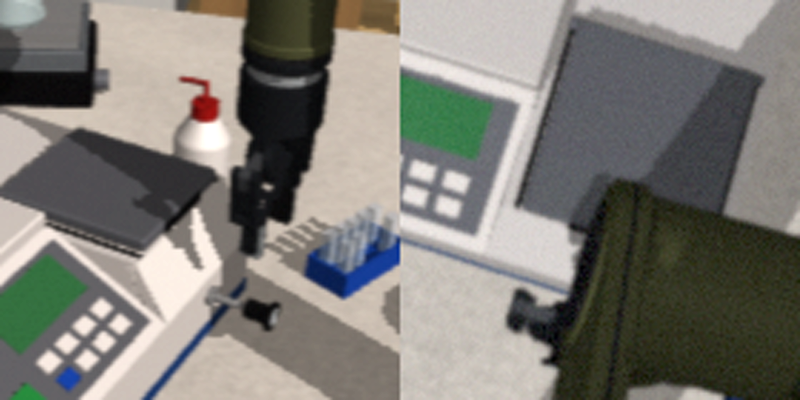

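```bash
python3 - <<'E'
from h import *
W=lambda x,y,z:O+n*x+yd*y+np.array([0,0,z])
for p in((.035,.075,.157),(.035,-.075,.157),(-.052,0,.062),(-.006,0,.062)):
    s,t=proj('side',W(*p)),proj('top',W(*p)); print(p,'crop side',(s-[230,90])*2.857,'top',(t-[280,130])*2.857+[400,0])
# side view with lid raised .05 rad
import math
for th in(0,.03,.06):
    x=.195-.16*math.cos(th)+.017*math.sin(th);z=.14+.16*math.sin(th)+.017*math.cos(th)
    print(th,(proj('side',W(x,.075,z))-[230,90])*2.857)
E
```

```text
(0.035, 0.075, 0.157) crop side [143.9560819  239.29535154] top [521.93382498 205.35231972]
(0.035, -0.075, 0.157) crop side [217.39970433 166.3161434 ] top [705.68861691 264.30886979]
(-0.052, 0, 0.062) crop side [256.45671642 309.39460822] top [563.52668217 346.56258339]
(-0.006, 0, 0.062) crop side [214.11496103 294.48663204] top [578.94814554 295.23920404]
0 [143.9560819  239.29535154]
0.03 [143.56171206 234.72391775]
0.06 [143.02577838 230.09979422]
```

Lid front corner is at crop (145,240), against (144,239) predicted for a closed lid. The knob is where predicted, so I descend.

```bash
python3 -m inch '[{"grip":0.06,"tx":0,"ty":0,"tz":0.02,"twist":0},{"grip":0.06,"tx":0,"ty":0,"tz":0.02,"twist":0},{"grip":0.06,"tx":0,"ty":0,"tz":0.01,"twist":0},{"grip":0.06,"tx":0,"ty":0,"tz":0,"twist":0}]' | grep wrist
python3 -c "
from h import *
from bench import arm
print(loc(arm.observe()))"
```

```text
wrist_force: [-0.1, -0.1, 0.4]
{'t': 8.8, 'local': array([-50.5,   1.3,  95.2]), 'tilt': array([-0.001,  0.   , -1.   ]), 'yawerr': np.float64(0.02), 'F': array([-0.1, -0.2,  0.4]), 'w': 0.703, 'ff': 0.0}
```

```bash
python3 -m inch '[{"grip":0.06,"tx":0,"ty":0,"tz":0.02,"twist":0},{"grip":0.06,"tx":0,"ty":0,"tz":0.02,"twist":0},{"grip":0.06,"tx":0,"ty":0,"tz":0.01,"twist":0},{"grip":0.06,"tx":0,"ty":0,"tz":0.001,"twist":0},{"grip":0,"tx":0,"ty":0,"tz":0,"twist":0},{"grip":0,"tx":0,"ty":0,"tz":0,"twist":0},{"grip":0,"tx":0,"ty":0,"tz":0,"twist":0},{"grip":0,"tx":0,"ty":0,"tz":0,"twist":0},{"grip":0,"tx":0,"ty":0,"tz":0,"twist":0},{"grip":0,"tx":0,"ty":0,"tz":0,"twist":0},{"grip":0,"tx":0,"ty":0,"tz":0,"twist":0}]' | grep -E 'wid|fing'
python3 -c "
from h import *
from bench import arm
s=arm.observe();print(loc(s),s['position'])"
```

```text
width: 0.211
finger_force: 58.4
{'t': 9.9, 'local': array([-49.7,   1.8,  45.4]), 'tilt': array([ 0.002,  0.   , -1.   ]), 'yawerr': np.float64(0.01), 'F': array([-0.5,  2.5,  6.5]), 'w': 0.211, 'ff': 58.43347370624542} [ 0.46368711 -0.08685589  0.21843295]
```

```bash
python3 -m inch '[{"grip":0,"tx":-0.003,"ty":0,"tz":0,"twist":0},{"grip":0,"tx":-0.003,"ty":0,"tz":0,"twist":0},{"grip":0,"tx":-0.003,"ty":0,"tz":0,"twist":0},{"grip":0,"tx":-0.003,"ty":0,"tz":0,"twist":0},{"grip":0,"tx":-0.003,"ty":0,"tz":0,"twist":0},{"grip":0,"tx":-0.003,"ty":0,"tz":0,"twist":0},{"grip":0,"tx":-0.003,"ty":0,"tz":0,"twist":0},{"grip":0,"tx":-0.003,"ty":0,"tz":0,"twist":0},{"grip":0,"tx":-0.002,"ty":0,"tz":0,"twist":0},{"grip":0,"tx":-0.001,"ty":0,"tz":0,"twist":0},{"grip":0,"tx":0,"ty":0,"tz":0,"twist":0},{"grip":0,"tx":0,"ty":0,"tz":0,"twist":0}]' | grep -E 'wid|fing'
python3 - <<'E'
from h import *
from bench import arm
import cv2
s=arm.observe();print(loc(s),loc(s,.155)['local'])
a=optics.grab_frame('side');cv2.imwrite('pics/side5.png',a[:,:,::-1])
cv2.imwrite('pics/s5.png',cv2.convertScaleAbs(cv2.resize(a[170:220,280:340,::-1],None,fx=12,fy=12,interpolation=cv2.INTER_CUBIC),alpha=1.6))
W=lambda x,y,z:O+n*x+yd*y+np.array([0,0,z])
for x in(-.006,-.007,-.013,-.024,-.07):print(x,(proj('side',W(x,0,.062))-[280,170])*12)
E
```

```text
width: 0.217
finger_force: 58.5
{'t': 11.1, 'local': array([-73. ,   1.8,  45.5]), 'tilt': array([ 0.008, -0.002, -1.   ]), 'yawerr': np.float64(0.0), 'F': array([6.3, 3.2, 0.6]), 'w': 0.217, 'ff': 58.528953194618225} [-73.2   1.8  63.5]
-0.006 [299.3278027  276.90569987]
-0.007 [303.13805709 278.24724042]
-0.013 [326.05112471 286.31463071]
-0.024 [368.28923194 301.18611372]
-0.07 [548.22458179 364.53898805]
```

View pics/s5.png

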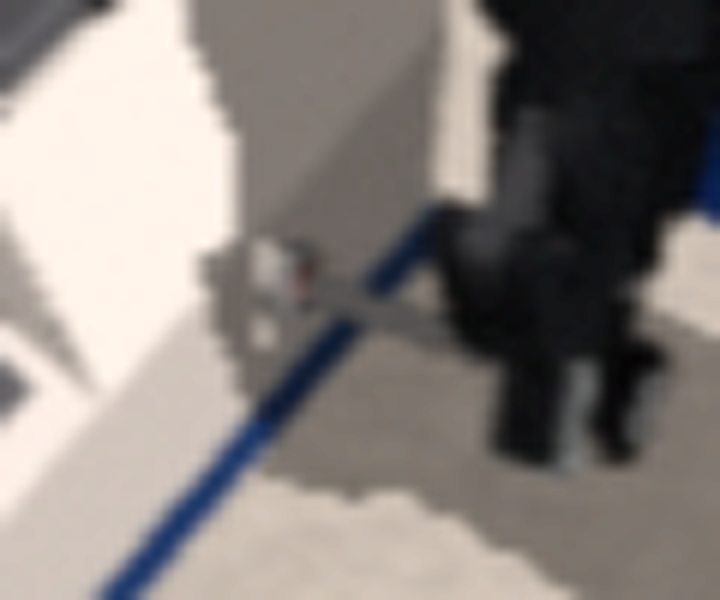

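The red band has started to show at crop (308,280), next to the bush. I'll let it settle and measure it with averaged frames.

```bash
python3 -m inch '[{"grip":0,"tx":0,"ty":0,"tz":0,"twist":0},{"grip":0,"tx":0,"ty":0,"tz":0,"twist":0},{"grip":0,"tx":0,"ty":0,"tz":0,"twist":0},{"grip":0,"tx":0,"ty":0,"tz":0,"twist":0}]' | grep -E 'wid|fing'
cat > band.py <<'E'
from h import *
from bench import arm
import cv2
s=arm.observe();print(loc(s),loc(s,.155)['local'])
a=np.mean([optics.grab_frame('side').astype(np.float32) for _ in range(6)],0)
W=lambda x,y,z:O+n*x+yd*y+np.array([0,0,z])
red=a[...,0]-a[...,1:].mean(2)
print(np.round(red[188:200,300:314]).astype(int))
xs=np.arange(0,-.030,-.001)
pr=[]
for x in xs:
    v=[]
    for dz in np.linspace(-.003,.003,5):
        u=proj('side',W(x,0,.062+dz)); v.append([float(cv2.remap(c,np.float32([[u[0]]]),np.float32([[u[1]]]),cv2.INTER_LINEAR)[0,0]) for c in(red,a.mean(2))])
    v=np.mean(v,0);pr.append(v);print(round(x*1e3),v.round(1),end='; ')
w=np.clip(np.array(pr)[:,0]-5,0,None);print('\nred sum',w.sum(),'centroid mm',(w*xs).sum()/w.sum()*1e3)
m=red>12;m[:,:295]=0;m[:,320:]=0;m[:185]=0;m[205:]=0;ys,x_=np.nonzero(m);ww=red[m]
if len(ww):
    c=np.array([(x_*ww).sum(),(ys*ww).sum()])/ww.sum();print('blob sum',ww.sum(),'c',c, [ (round(x*1e3),proj('side',W(x,0,.062)).round(2)) for x in(-.006,-.010,-.014)])
E
python3 band.py
```

```text
width: 0.216
finger_force: 58.5
{'t': 11.55, 'local': array([-73. ,   1.8,  45.5]), 'tilt': array([ 0.008, -0.002, -1.   ]), 'yawerr': np.float64(0.01), 'F': array([5.6, 3. , 0.6]), 'w': 0.216, 'ff': 58.53023707866669} [-73.1   1.8  63.5]
[[  7   6   6   6   6   6   6   6   6   6   6   6   5   4]
 [  7   6   6   6   5   5   5   6   6   6   6   6   5  -1]
 [  7   8   8   5   3   3   5   6   6   6   6   4   0  -9]
 [  6   8   8   5   3   3   4   5   6   6   4  -1  -9 -15]
 [  6   8   7   4   6  10   7   5   5   5  -1 -10 -15 -13]
 [  6   8   6   4  10  11   4   3   4   1  -5 -13 -14  -6]
 [  6   5   4   4  10  10   3   2   2   2  -1  -5  -6   2]
 [  6   5   4   3   4   3   2   2   2   2   2   2   1   3]
 [  6   7   6   3   4   4   4   0  -4  -2   2   3   2   2]
 [  6   8   8   6   6   4   0  -9 -14 -10   1   4   4   3]
 [  6   8   8   6   5   0  -8 -15 -13  -4   4   8   8   7]
 [  6   6   6   5   1  -6 -14 -14  -7   2   7   8   8   8]]
0 [ 4.5 82.3]; -1 [ 5.6 75.9]; -2 [ 6.9 69.9]; -3 [ 8.4 64.3]; -4 [ 9.4 58.8]; -5 [10.1 53.7]; -6 [10.7 49. ]; -7 [ 9.  49.5]; -8 [ 6.8 50.4]; -9 [ 4.5 51.2]; -10 [ 3.6 51.6]; -11 [ 3.2 52. ]; -12 [ 2.8 52.2]; -13 [ 2.5 52.2]; -14 [ 2.4 52.2]; -15 [ 2.4 52.1]; -16 [ 2.1 51.7]; -17 [ 1.8 51.2]; -18 [ 1.5 50.7]; -19 [ 1.2 50.1]; -20 [ 0.8 49.1]; -21 [ 0.7 48.5]; -22 [ 0.7 48.3]; -23 [ 0.6 48. ]; -24 [ 0.6 47.9]; -25 [ 0.9 48.5]; -26 [ 1.1 49.7]; -27 [ 1.4 50.8]; -28 [ 1.5 51.6]; -29 [ 2.  52.4]; 
red sum 26.924413204193115 centroid mm -4.985912529564769
```

```bash
python3 -m inch '[{"grip":0,"tx":-0.002,"ty":0,"tz":0,"twist":0},{"grip":0,"tx":-0.002,"ty":0,"tz":0,"twist":0},{"grip":0,"tx":0,"ty":0,"tz":0,"twist":0},{"grip":0,"tx":0,"ty":0,"tz":0,"twist":0},{"grip":0,"tx":0,"ty":0,"tz":0,"twist":0}]' | grep -E 'wid|fing'
python3 band.py;  python3 -m inch '[{"grip":0,"tx":-0.001,"ty":0,"tz":0,"twist":0},{"grip":0,"tx":-0.001,"ty":0,"tz":0,"twist":0},{"grip":0,"tx":0,"ty":0,"tz":0,"twist":0},{"grip":0,"tx":0,"ty":0,"tz":0,"twist":0},{"grip":0,"tx":0,"ty":0,"tz":0,"twist":0}]' | grep -E 'wid|fing'
python3 band.py
```

```text
width: 0.216
finger_force: 58.6
{'t': 12.35, 'local': array([-76.9,   1.8,  45.5]), 'tilt': array([ 0.009, -0.002, -1.   ]), 'yawerr': np.float64(0.01), 'F': array([5.3, 2.9, 0.4]), 'w': 0.216, 'ff': 58.58409583568573} [-77.    1.8  63.5]
[[  8   7   6   6   6   6   6   6   6   6   6   6   5   4]
 [  7   6   6   5   5   5   6   6   6   6   6   6   4  -1]
 [  6   6   6   4   3   3   4   6   5   6   6   4   0  -9]
 [  7   8   7   4   3   4   5   6   5   6   4  -1  -9 -15]
 [  6   8   7   5  11  23  18   8   6   4   0  -9 -15 -13]
 [  6   7   6   6  29  53  28   6   4   1  -5 -13 -14  -6]
 [  6   5   4   5  27  54  30   6   2   2  -1  -6  -6   1]
 [  6   5   4   3   8  16  10   3   1   2   2   1   2   3]
 [  8   9   7   4   4   5   5   0  -5  -1   2   3   2   3]
 [  6   8   9   8   6   4   0  -9 -14  -9   0   5   4   3]
 [  6   8   8   6   5   0  -8 -14 -13  -4   4   8   8   7]
 [  6   6   6   5   1  -6 -14 -14  -7   2   7   8   8   8]]
0 [ 5.5 79.5]; -1 [10.1 75.5]; -2 [15.3 71.5]; -3 [21.2 67.3]; -4 [28.5 60.5]; -5 [36.6 53.4]; -6 [44.7 46.4]; -7 [42.2 45.1]; -8 [35.7 45.5]; -9 [29.1 
[... 1499 characters left out ...]
0 [ 5.6 79.3]; -1 [10.2 75.4]; -2 [15.5 71.5]; -3 [21.4 67.3]; -4 [29.1 60.2]; -5 [37.8 52.6]; -6 [46.8 45.1]; -7 [46.8 42.8]; -8 [42.9 42.4]; -9 [39.  42.4]; -10 [32.2 45.2]; -11 [23.9 48.1]; -12 [15.9 50.3]; -13 [10.3 51.8]; -14 [ 7.1 52.4]; -15 [ 4.3 52.4]; -16 [ 2.6 52. ]; -17 [ 2.1 51.5]; -18 [ 1.8 51.1]; -19 [ 1.5 50.5]; -20 [ 0.9 49.3]; -21 [ 0.6 48.6]; -22 [ 0.4 48.4]; -23 [ 0.3 48.2]; -24 [ 0.4 48.1]; -25 [ 0.6 48.8]; -26 [ 1.  49.9]; -27 [ 1.3 50.9]; -28 [ 1.6 51.6]; -29 [ 2.1 52.5]; 
red sum 309.4512488365173 centroid mm -7.10421334241431
blob sum 375.16666 c [306.12304707 192.93002525] [(-6, array([304.94, 193.08])), (-10, array([306.22, 193.52])), (-14, array([307.49, 193.97]))]
```

The exposed red grows linearly and extrapolates to zero at a TCP pull of about 22.8 mm (23 expected), so TCP travel tracks the rod. I'm at 28.9 mm, with 1.1 mm to go.

```bash
python3 -m inch '[{"grip":0,"tx":-0.0006,"ty":0,"tz":0,"twist":0},{"grip":0,"tx":-0.0006,"ty":0,"tz":0,"twist":0},{"grip":0,"tx":0,"ty":0,"tz":0,"twist":0},{"grip":0,"tx":0,"ty":0,"tz":0,"twist":0},{"grip":0,"tx":0,"ty":0,"tz":0,"twist":0},{"grip":0,"tx":0,"ty":0,"tz":0,"twist":0}]' | grep -E 'wid|fing'
python3 band.py
```

```text
width: 0.211
finger_force: 58.6
{'t': 14.05, 'local': array([-79.4,   1.8,  45.5]), 'tilt': array([ 0.01 , -0.002, -1.   ]), 'yawerr': np.float64(0.01), 'F': array([ 7.5,  3.7, -0.6]), 'w': 0.211, 'ff': 58.557422161102295} [-79.6   1.8  63.5]
[[  9   7   6   6   6   5   6   6   6   6   5   6   6   4]
 [  9   7   6   6   6   5   5   6   6   6   6   6   5  -1]
 [  8   6   5   4   3   3   5   6   6   6   6   5   0  -9]
 [  7   6   5   3   2   3   5   5   6   6   4  -1  -8 -15]
 [  6   8   7   4   5  12  17   9   6   4   0  -9 -15 -13]
 [  6   7   6   5  15  35  45  22   5   2  -5 -13 -14  -6]
 [  6   5   4   4  21  55  62  30   6   2  -1  -6  -6   2]
 [  6   5   4   3   8  25  33  18   4   2   2   1   1   3]
 [  6   7   6   4   4   6   7   2  -4  -1   1   2   2   2]
 [  6   8  10   8   6   4   0  -8 -14 -10   0   4   3   3]
 [  6   8  10   8   6   0  -9 -15 -13  -4   4   8   8   7]
 [  5   6   6   5   2  -6 -14 -14  -6   3   7   8   8   8]]
0 [ 4.4 79.6]; -1 [ 6.2 77.3]; -2 [ 8.5 75. ]; -3 [11.5 72.2]; -4 [17.8 65.7]; -5 [25.3 58.7]; -6 [33.8 51.3]; -7 [39.7 46.1]; -8 [43.6 42.4]; -9 [47.8 39.1]; -10 [44.4 40.9]; -11 [36.7 44.4]; -12 [28.9 47.6]; -13 [21.8 50.5]; -14 [15.3 52.4]; -15 [ 8.7 54. ]; -16 [ 4.4 54.4]; -17 [ 3.3 53.2]; -18 [ 2.3 52.1]; -19 [ 1.5 50.8]; -20 [ 1.  49.5]; -21 [ 0.7 48.8]; -22 [ 0.5 48.4]; -23 [ 0.4 48.1]; -24 [ 0.3 47.9]; -25 [ 0.6 48.5]; -26 [ 0.9 49.8]; -27 [ 1.2 50.9]; -28 [ 1.3 51.6]; -29 [ 1.9 52.5]; 
red sum 315.0452981948853 centroid mm -8.691358299402753
blob sum 389.33337 c [306.11663173 193.52353101] [(-6, array([304.94, 193.08])), (-10, array([306.22, 193.52])), (-14, array([307.49, 193.97]))]
```

The total red has saturated and the band's inner edge has left the bush; measured pull is 29.8 mm with the knob held steady. Handing in.

```bash
python3 -c "
from bench import arm
print(arm.sign_off())"
```

```text
the job is handed in; nothing more can be done
None
```

The lid is fully closed, and I handed the job in at about 14 s with the gripper still holding the knob at about 30 mm of pull, the red band just fully out of the bush.

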